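Start a timed run on the warming plate

TASK

Start a timed warming run on the conservation bench. First switch the warming plate on by pressing down the raised end of its V-shaped rocker until it has tipped fully over, then push its square key in until it stays down, and then press the larger of the two round keys on the bench timer fully down and let it come back up. Keep to this order, do not press the timer's small round key, and leave everything lying about where it is.

Things in the scene. Friction and masses are not known exactly. Their poses are not given: they have to be found in the camera images.
- hotplate: Warming plate: cream housing, steel top plate, fixed. Origin on the table under the centre of its front control ledge; +x to its back, +y to its left, z up. Ledge 80 mm (x) by 220 mm (y), 50 mm high; the housing behind (x +40 to +200 mm) is 66 mm high. Rocker and square key sit on the ledge 50 mm left and right of its centre; their sides swap. It may stand left or right of the timer.
- rocker_base: Grey frame of the rocker, 42 mm (x) by 72 mm (y), 4 mm thick; origin at the centre of its underside on the ledge, 50 mm above the table, axes as the hotplate's. The rocker in it is a black V-shaped paddle, 30 mm (x) by about 56 mm (y), its hinge along x 62 mm above the table. Off: right (-y) half level, left (+y) half sloping up at 0.34 rad to 74 mm. On: left half level, its top at 65 mm.
- rocker_press (a point): Point to press on the rocker: on the top face of its raised (+y) half, 20 mm from the hinge. It moves with the rocker: about 71 mm above the table when off, it comes down about 6 mm when fully on.
- rocker (a joint): Rocker angle in rad: 0 off, 0.34 fully on (the end of its travel). It starts between 0 and 0.04. Needs about 4 N down at the raised end; it has no spring and stays where it is left.
- heat_key_top (a point): Centre of the top face of the square key, black, 28 x 28 mm, on a 44 x 44 mm grey plate 4 mm thick; the top is 68 mm above the table when out. Axes as the hotplate's.
- heat_key (a joint): How far the square key is pushed in, in m: 0 out, 0.009 fully in (a hard stop, 5 mm then still stand proud of its grey plate). It starts between 0 and 0.001. Needs about 4 N; no spring, it stays where it is pushed.
- timer: Bench timer, fixed: cream housing 85 mm (x) by 150 mm (y), 38 mm high where the keys are, with a display strip along its back (x from +14 to +42 mm) 46 mm high. Origin under its centre; +x to its back, +y to its left. Its two round keys lie 15 mm in front of the centre, 36 mm to the left and right; which is where varies.
- start_key_top (a point): Centre of the top face of the larger round key, black, 36 mm diameter, its top 53 mm above the table when up, on a grey disc of 44 mm diameter, 3 mm thick.
- start_key (a joint): How far the larger round key is pressed, in m: 0 up, 0.006 fully down (a hard stop). A spring brings it back up; 1.5 N starts it, 5 N holds it fully down.
- stop_key_top (a point): Centre of the top face of the small round key, black, 18 mm diameter, its top 53 mm above the table when up, on the same 44 mm grey disc. Not to be pressed.
- stop_key (a joint): How far the small round key is pressed, in m: 0 up, 0.006 fully down; spring as in the larger one.
- bottle: Small amber bottle, 34 mm diameter, 75 mm tall, standing between warming plate and timer; origin under its centre. Bystander, loose: leave it alone.
- eyecup: Black cup, 38 mm diameter, 32 mm tall, standing at one side of the bench; origin under its centre. Bystander, loose: leave it alone.
- tweezers: Steel tweezers, 140 mm long along their x, 8 mm high, lying on the light panel; origin under the middle. Bystander, loose: leave it alone.
- specimen: Round glass dish with an eight-sided brown specimen on top, 80 mm across, 29 mm tall, on the light panel (a fixed slab 220 x 480 mm, 10 mm thick, close in front of the robot); origin under its centre. Bystander, loose: leave it alone.
- sherd: Terracotta sherd, 60 mm across, 14 mm tall, lying on the warming plate's steel top; origin under its centre. Bystander, loose: leave it alone.
- brush: Brush, 150 mm long along its x, lying on the light panel; origin under its middle. Bystander, loose: leave it alone.
- carton: White paper carton, 60 x 90 x 30 mm, lying at one side of the bench; origin under its centre. Bystander, loose: leave it alone.

How it is judged:
On the way, in this order (a step that is already met when the one before it is completed fails the run):
1. the rocker is tipped fully on (value of joint rocker above 0.3 rad), for 0.1 s.
2. the square key is pushed in (value of joint heat_key above 0.007 m), for 0.1 s.
3. the larger round key is pressed down (value of joint start_key above 0.0045 m), for 0.05 s.
At the end, for the whole second after the job is handed in: The rocker is on (over 0.30 of 0.34 rad), the square key stays in (over 7 of 9 mm), the larger round key was pressed (over 4.5 of 6 mm) and is up again, as is the small one (both under 1.5 mm), and all loose things are at rest where they were (value of joint rocker above 0.3 rad and value of joint heat_key above 0.007 m and value of joint each of start_key, stop_key below 0.0015 m and linear speed of each of bottle, eyecup, tweezers, specimen, sherd, brush, carton below 0.02 m/s); the robot touches nothing.
It fails at once if the square key is pushed (over 3 mm) before the rocker is on (value of joint heat_key above 0.003 m and value of joint rocker below 0.29 rad).
It fails at once if the larger round key is pressed (over 3 mm) before the rocker is on and the square key in (value of joint start_key above 0.003 m and (value of joint rocker below 0.29 rad or value of joint heat_key below 0.0068 m)).
It fails at once if the small round key is pressed (over 3 mm) (value of joint stop_key above 0.003 m).
It fails at once if a loose thing is moved more than 30 mm, lifted or knocked over (distance of any of bottle, eyecup, tweezers, specimen, sherd, brush, carton from where it was at the start of the episode above 0.03 m or angle between any of bottle, eyecup, tweezers, specimen, sherd, brush, carton's own z axis and vertical above 0.5 rad).
It also fails if it takes over 42 s, if anything falls off the work surface, if the arm or the gripper's body presses on something with over 40 N, if the wrist force passes 120 N, or if a joint passes its speed limit or range.

ROBOT

A 7-joint arm with a two-finger parallel gripper is mounted at the origin on the work surface. World frame = base frame: x ahead of the robot, y to its left, z up, the work surface at z = 0. Lengths are in m, angles in rad, forces in N, time in s.
With the tool pointing down it reaches from about 0.425 to 0.925 m from the base axis. Payload 6.8 kg.
Tool frame: the origin (TCP) lies at the very end of the fingers, on their centre line; the grasp point (between the pads) lies 19 mm behind it; z points along the fingers, y is the line along which they close (so a half turn about z gives the same grasp; the last joint's range is limited). The gripper opens to 85 mm and grips with 20 to 120 N. Pads are 22 mm wide; open, the fingers measure 114 mm over their backs; the gripper's body (76 mm by 85 mm) begins 54 mm behind the grasp point. The pads swing forward as they close: fully open they stand 13 mm farther back than shut.
Start: joints at [-1.257, 0.477, 0.022, 1.555, -0.011, 1.109, -0.083], TCP at [0.276, 0.616, 0.231] pointing down, gripper open.
Joint ranges: [-2.96, 2.96], [-0.34, 2.1], [-1.41, 1.46], [0.24, 2.44], [-1.37, 4.51], [0.17, 1.92], [-2.96, 2.96]. Speed limits (rad/s): [2.39, 2.39, 3.14, 3.14, 3.14, 3.14, 3.14].

INTERFACE

Orientations are given as a rotation vector (axis times angle).
In Python, from bench import r gives the robot as it stands. The module is installed in compiled form; this text tells all that it offers.
- The arm moves only by the tool servo_tool, never from a script. Its argument "commands" is a list of rows, each a list of 7 numbers: the turn, a rotation vector about the world's x, y, z in degrees, then the shift along the world's x, y, z in mm, then the closure, from 0 (fully open) to 1 (shut). A call has 1 to 5 rows; each row is the pose to reach, as a shift and turn from the pose commanded when the call began; what a row does not reach only later rows make up. A row lasts 1/12 s, in which the tool goes at most 41.7 mm and 7.16 degrees, less where a joint would pass 70% of its speed; a pose out of reach is approached as far as the arm can. A call with a gripper value outside its range is refused whole. The fingers move at their own pace and stop on an object; "force" is the grip in N (left out, the last holds). Time passes only in rows, so rows that repeat a pose let the fingers close. It gives the time, the measured TCP pose, the force, the opening and the grip force at its end, in the units of the state.
- r.get_obs(): the state, without advancing time (a new reading comes with each control period).
- r.grab_frame(name): name is "scene" or "top"; returns (picture, depth): 384x512x3 uint8, blue, green, red; 384x512 float32, m along the optical axis (not along the pixel's ray), 0 where there is no reading.
- r.camera_info(name): a dict with "vertical_fov" (degrees; the focal length in pixels is half the picture's height over the tangent of half this angle, whatever the lens; pixels are square), "cx", "cy" (the principal point, pixels), "D" ([k1, k2, p1, p2, k3] as OpenCV has them; the pictures are not rectified), "cam_to_world" (4x4, takes a point from camera to world coordinates). Camera axes: x right, y up, looking along -z (the intrinsics and any distortion apply to the point x, -y, -z); pixel columns grow to the right and rows downward; lengths in m; the calibration is good to about 2 mm. A picture is of the moment at which its call begins. camera_info takes no time and is no camera call.
- r.hand_in(): hands the job in; it is judged then, once.
The state is a dict: "clock": time; "joints": joint angles; "qvel": joint speeds; "tau": joint torques, N m; "tcp_pos": TCP position; "orientation": TCP orientation; "contact_force": force on the tool from outside, world axes, zero at the start; "moment": the same for the moment, N m; "grip_width": finger opening in m; "gripper_force": force on a finger pad.
Only numpy, scipy, OpenCV 4.12 (cv2) and the standard library are available. Lean on these libraries where they do the work, as an engineer would, in place of code of your own. Each camera call takes 0.05 s, during which the arm holds its last target. There are 200 camera calls.

## Working session

There is one attempt and no reset: what is moved stays moved. The work goes in short steps, Python scripts to look and compute and a tool call to move; the robot and the scene stay as the last step left them, time stands still between calls to the robot, and variables do not carry over. Pictures are saved under pics/ and viewed, at most 10 in all, crops included, and the job is handed in when it is done.

Besides the shell and the picture viewer there is one more tool, called after "Emit:" in YAML: its name, and indented under it one key for each argument. servo_tool: Moves the arm, as the interface text tells. Its arguments: {"type":"object","properties":{"commands":{"type":"array"},"force":{"type":"number"}},"required":["commands"]}

```bash
mkdir -p pics
cat > h.py <<'E'
import numpy as np, cv2
from bench import r
def grab(n):
    im,d=r.grab_frame(n); np.savez(''+n,im=im,d=d); return im,d
def cam(n):
    c=r.camera_info(n); f=192/np.tan(np.radians(c['vertical_fov'])/2)
    return np.array([[f,0,c['cx']],[0,f,c['cy']],[0,0,1]]),np.array(c['D'],float),np.array(c['cam_to_world'])
def ray(n,uv):
    K,D,T=cam(n); p=cv2.undistortPoints(np.array(uv,float).reshape(-1,1,2),K,D)[:,0]
    d=np.c_[p[:,0],-p[:,1],-np.ones(len(p))]@T[:3,:3].T
    return T[:3,3],d
def onz(n,uv,z):
    o,d=ray(n,uv); return o+d*((z-o[2])/d[:,2])[:,None]
def ond(n,uv,dep):
    o,d=ray(n,uv); return o+d*np.array(dep)[:,None]
E
python3 - <<'E'
from h import *
a,_=grab('scene');b,_=grab('top')
cv2.imwrite('pics/a.png',cv2.resize(a,(800,600)));cv2.imwrite('pics/b.png',cv2.resize(b,(800,600)))
for n in('scene','top'):print(cam(n))
o=r.get_obs();print(o['clock'],o['tcp_pos'],o['orientation'],o['contact_force'])
E
```

```text
(array([[454.88355733,   0.        , 253.68503006],
       [  0.        , 454.88355733, 192.31245086],
       [  0.        ,   0.        ,   1.        ]]), array([0.00773823, 0.        , 0.        , 0.        , 0.        ]), array([[-0.57105094, -0.45923797,  0.680442  ,  1.46864135],
       [ 0.8206018 , -0.34221764,  0.45771145,  0.63471763],
       [ 0.02266078,  0.81974848,  0.57227521,  0.83865378],
       [ 0.        ,  0.        ,  0.        ,  1.        ]]))
(array([[436.66531421,   0.        , 253.46310227],
       [  0.        , 436.66531421, 194.91669522],
       [  0.        ,   0.        ,   1.        ]]), array([0.05821096, 0.        , 0.        , 0.        , 0.        ]), array([[ 1.29783696e-02,  9.95998227e-01, -8.84256448e-02,
         4.72244842e-01],
       [-9.99915681e-01,  1.28887611e-02, -1.58429305e-03,
         9.31955941e-03],
       [-4.38256063e-04,  8.84387504e-02,  9.96081520e-01,
         1.12318625e+00],
       [ 0.00000000e+00,  0.00000000e+00,  0.00000000e+00,
         1.00000000e+00]]))
0.1 [0.27616254 0.61534692 0.23044155] [-6.57631652e-01 -3.07177115e+00  2.53286907e-03] [-0.03733694 -0.42737875 -0.97184768]
```

View pics/a.png

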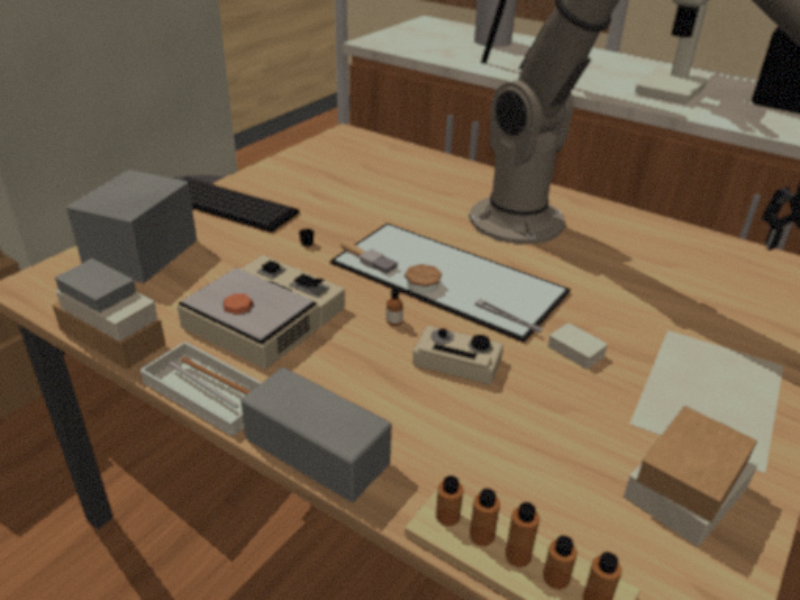

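View pics/b.png

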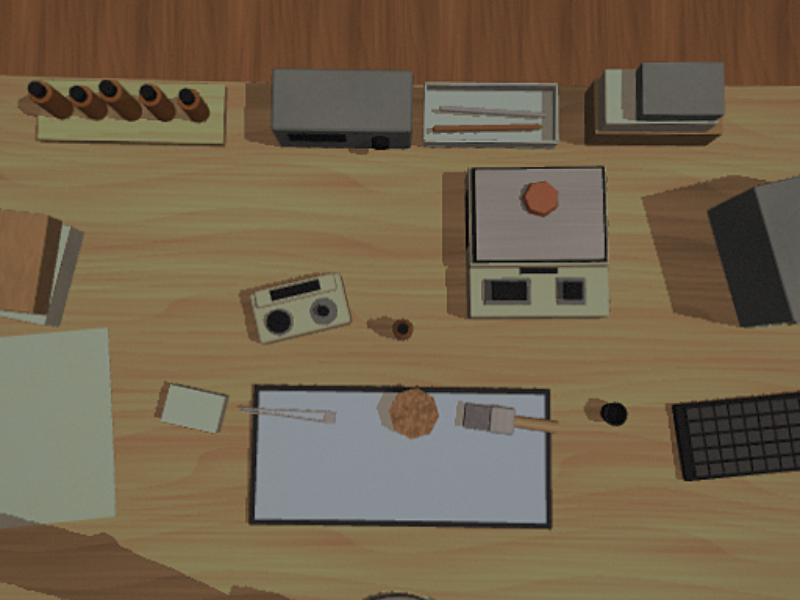

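The overhead view has +x up and +y left. The warming plate is on the right, with the rocker at (508,291) and the square key at (571,290). On the timer, the large key is at (278,321) and the small one at (323,311). Next I'll measure from blobs in both views.

```bash
cat > m.py <<'E'
from h import *
from scipy.spatial.transform import Rotation as R
T=np.load('top.npz');S=np.load('scene.npz')
def blobs(im,roi,th):
    x0,y0,x1,y1=roi; g=im[y0:y1,x0:x1].max(2); m=(g<th).astype(np.uint8)
    n,l,st,c=cv2.connectedComponentsWithStats(m)
    return [(c[i]+[x0,y0],st[i,4],st[i,2:4]) for i in range(1,n) if st[i,4]>25]
print('TOP')
for roi,th in(((302,172,388,202),50),((160,178,225,220),50)):
    for c,a,s in blobs(T['im'],roi,th):
        u,v=np.round(c).astype(int); dd=np.median(T['d'][v-1:v+2,u-1:u+2])
        print(c.round(1),a,s,'depthpt',ond('top',[c],[dd]).round(4)[0],'z68',onz('top',[c],.068).round(4)[0],'z53',onz('top',[c],.053).round(4)[0])
print('SCENE')
for roi,th in(((155,162,222,195),45),((265,208,322,232),45)):
    for c,a,s in blobs(S['im'],roi,th):
        u,v=np.round(c).astype(int); dd=np.median(S['d'][v-1:v+2,u-1:u+2])
        print(c.round(1),a,s,'depthpt',ond('scene',[c],[dd]).round(4)[0],'z68',onz('scene',[c],.068).round(4)[0])
o=r.get_obs();print(R.from_rotvec(o['orientation']).as_matrix().round(3))
# housing directions: cream mask in top
hsv=cv2.cvtColor(T['im'],cv2.COLOR_BGR2HSV)
print(hsv[195,345],hsv[212,200],hsv[230,300])
c1=cv2.resize(T['im'][160:224,150:230],(480,384),interpolation=2);c2=cv2.resize(T['im'][160:210,295:395],(800,400),interpolation=2)
c3=cv2.resize(S['im'][155:240,150:330],(800,378),interpolation=2)
x=np.zeros((600,800,3),np.uint8);x[:200,:400]=cv2.resize(c2,(400,200));x[:200,400:650]=cv2.resize(c1,(250,200));x[210:588]=c3
cv2.imwrite('pics/c.png',cv2.convertScaleAbs(x,alpha=1.6))
E
python3 m.py
```

```text
TOP
[344.5 173. ] 72 [24  3] depthpt [ 0.6246 -0.213   0.0512] z68 [ 0.6222 -0.2095  0.068 ] z53 [ 0.6244 -0.2126  0.053 ]
[325.2 185.5] 271 [23 12] depthpt [ 0.5915 -0.1632  0.0655] z68 [ 0.5912 -0.1628  0.068 ] z53 [ 0.5929 -0.1652  0.053 ]
[366.  185.5] 152 [13 12] depthpt [ 0.5925 -0.2615  0.0664] z68 [ 0.5923 -0.2611  0.068 ] z53 [ 0.594 -0.265  0.053]
[188.5 185.2] 189 [32 13] depthpt [0.5899 0.1725 0.0453] z68 [0.5875 0.1691 0.068 ] z53 [0.5891 0.1714 0.053 ]
[206.3 198.4] 41 [8 7] depthpt [0.557  0.1268 0.0533] z68 [0.5559 0.1252 0.068 ] z53 [0.5571 0.1268 0.053 ]
[177.8 205.5] 168 [15 14] depthpt [0.5388 0.1961 0.0537] z68 [0.5379 0.1936 0.068 ] z53 [0.5388 0.1962 0.053 ]
SCENE
[173.3 171. ] 54 [11  7] depthpt [ 0.6031 -0.2561  0.0642] z68 [ 0.6073 -0.2517  0.068 ]
[196.7 179.9] 79 [17  8] depthpt [ 0.599  -0.1625  0.0652] z68 [ 0.6022 -0.1596  0.068 ]
[307.2 219.1] 83 [11  9] depthpt [0.551  0.2004 0.0517] z68 [0.5701 0.2094 0.068 ]
[290.4 224.5] 50 [26  8] depthpt [0.5905 0.1701 0.0436] z68 [0.6174 0.1844 0.068 ]
[[-0.912  0.409 -0.001]
 [ 0.409  0.912 -0.002]
 [-0.    -0.002 -1.   ]]
[ 33  50 137] [19 71 86] [ 19 110 134]
```

View pics/c.png

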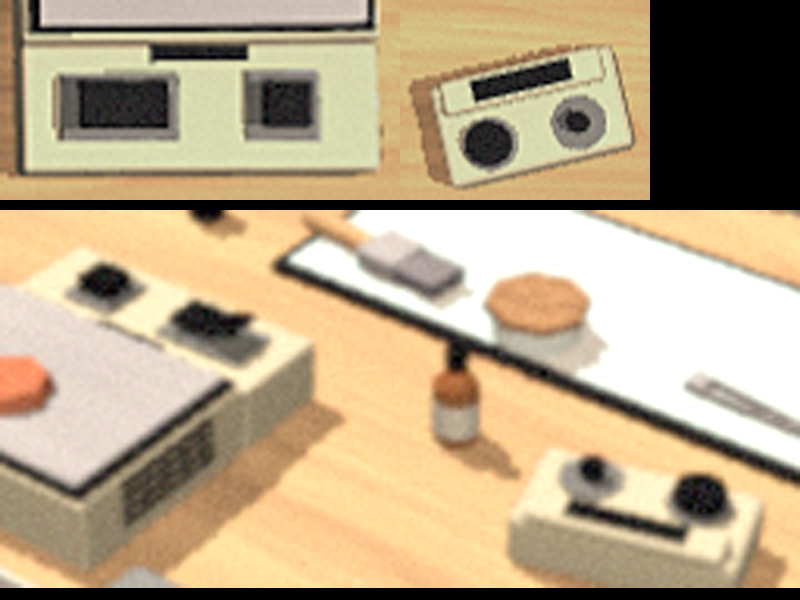

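The crop confirms that the rocker's raised half is on its left (+y) side. In world coordinates:

| Target | x (m) | y (m) |
|---|---|---|
| Rocker press point | 0.592 | -0.142 |
| Square key | 0.5925 | -0.262 |
| Large round key | 0.539 | 0.196 |

I'll move with the fingers shut and the tool y axis lined up with world y.

Emit:
servo_tool:
  commands:
    - [0, 0, 24, 315, -757, -40, 1]
    - [0, 0, 24, 315, -757, -40, 1]
    - [0, 0, 24, 315, -757, -40, 1]
    - [0, 0, 24, 315, -757, -40, 1]
    - [0, 0, 24, 315, -757, -40, 1]
  force: 40

```text
clock: 0.52
tcp_pos: [0.3566, 0.4216, 0.2207]
orientation: [-0.0, -3.141, 0.001]
contact_force: [0.9, -0.9, -0.6]
grip_width: 0.0254
gripper_force: 0.0
```

Emit:
servo_tool:
  commands:
    - [0, 0, 0, 150, -360, -20, 1]
    - [0, 0, 0, 150, -360, -20, 1]
    - [0, 0, 0, 150, -360, -20, 1]
    - [0, 0, 0, 150, -360, -20, 1]
    - [0, 0, 0, 150, -360, -20, 1]

```text
clock: 0.93
tcp_pos: [0.4365, 0.2296, 0.2103]
orientation: [-0.005, -3.141, 0.0]
contact_force: [1.6, 1.0, 0.5]
grip_width: -0.0
gripper_force: 0.0
```

Emit:
servo_tool:
  commands:
    - [0, 0, 0, 150, -360, -20, 1]
    - [0, 0, 0, 150, -360, -20, 1]
    - [0, 0, 0, 150, -360, -20, 1]
    - [0, 0, 0, 150, -360, -20, 1]
    - [0, 0, 0, 150, -360, -20, 1]

```text
clock: 1.35
tcp_pos: [0.5165, 0.0376, 0.1997]
orientation: [-0.004, -3.141, -0.0]
contact_force: [0.2, -0.2, -0.5]
grip_width: 0.0001
gripper_force: 0.0
```

Emit:
servo_tool:
  commands:
    - [0, 0, 0, 70, -165, -60, 1]
    - [0, 0, 0, 70, -165, -60, 1]
    - [0, 0, 0, 70, -165, -60, 1]
    - [0, 0, 0, 70, -165, -60, 1]
    - [0, 0, 0, 70, -165, -60, 1]

```text
clock: 1.77
tcp_pos: [0.5862, -0.1307, 0.1382]
orientation: [-0.011, -3.14, 0.004]
contact_force: [0.0, -1.0, -0.2]
grip_width: -0.0
gripper_force: 0.0
```

Emit:
servo_tool:
  commands:
    - [0, 0, 0, 0, 0, -20, 1]
    - [0, 0, 0, 0, 0, -20, 1]
    - [0, 0, 0, 0, 0, -20, 1]

```text
clock: 2.02
tcp_pos: [0.5851, -0.1248, 0.1187]
orientation: [-0.004, -3.138, -0.001]
contact_force: [0.7, 0.2, -0.3]
grip_width: 0.0001
gripper_force: 0.0
```

Emit:
servo_tool:
  commands:
    - [0, 0, 0, 7, -17, -20, 1]
    - [0, 0, 0, 7, -17, -38, 1]
    - [0, 0, 0, 7, -17, -38, 1]
    - [0, 0, 0, 7, -17, -38, 1]

```text
clock: 2.35
tcp_pos: [0.5929, -0.1408, 0.0821]
orientation: [-0.002, -3.14, -0.002]
contact_force: [-0.0, 0.6, 0.4]
grip_width: -0.0003
gripper_force: 0.0
```

Run:
```python
from h import *
a,_=grab('scene');b,_=grab('top')
x=np.zeros((600,800,3),np.uint8)
x[:300]=cv2.resize(b[160:220,280:400],(800,400),interpolation=2)[50:350]
x[300:]=cv2.resize(a[140:200,130:290],(800,300),interpolation=2)
cv2.imwrite('pics/d.png',cv2.convertScaleAbs(x,alpha=1.6)); print(r.get_obs()['tcp_pos'])
```

```text
[ 0.59409997 -0.14120492  0.08332879]
```

View pics/d.png

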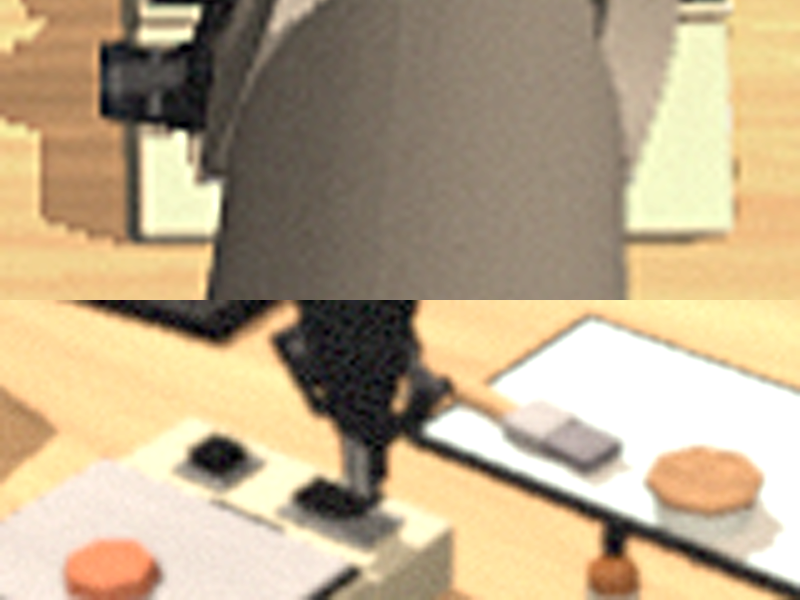

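The scene view shows the shut fingertips at (365,490), right over the rocker's raised end, so I'll press.

Emit:
servo_tool:
  commands:
    - [0, 0, 0, 0, 0, -6, 1]
    - [0, 0, 0, 0, 0, -12, 1]
    - [0, 0, 0, 0, 0, -16, 1]
    - [0, 0, 0, 0, 0, -18, 1]
    - [0, 0, 0, 0, 0, -18, 1]

```text
clock: 2.87
tcp_pos: [0.5944, -0.1408, 0.065]
orientation: [0.003, 3.14, 0.003]
contact_force: [-1.5, 5.3, 11.5]
grip_width: -0.0004
gripper_force: 5.6
```

Emit:
servo_tool:
  commands:
    - [0, 0, 0, 0, 0, -2, 1]
    - [0, 0, 0, 0, 0, -3, 1]
    - [0, 0, 0, 0, 0, -3, 1]

```text
clock: 3.12
tcp_pos: [0.5946, -0.1408, 0.0647]
orientation: [0.003, 3.139, 0.004]
contact_force: [-8.8, 6.6, 34.5]
grip_width: 0.0002
gripper_force: 17.3
```

Emit:
servo_tool:
  commands:
    - [0, 0, 0, 0, 0, 25, 1]
    - [0, 0, 0, 0, 0, 25, 1]
    - [0, 0, 0, -2, -121, 25, 1]
    - [0, 0, 0, -2, -121, 25, 1]
    - [0, 0, 0, -2, -121, 25, 1]

```text
clock: 3.53
tcp_pos: [0.5911, -0.2651, 0.0858]
orientation: [0.002, 3.142, -0.001]
contact_force: [1.1, -0.2, -0.0]
grip_width: -0.0002
gripper_force: 0.0
```

Emit:
servo_tool:
  commands:
    - [0, 0, 0, 0, 0, 0, 1]
    - [0, 0, 0, 0, 0, 0, 1]

```text
clock: 3.7
tcp_pos: [0.5898, -0.2675, 0.0854]
orientation: [-0.014, -3.141, 0.003]
contact_force: [0.0, 0.8, 0.2]
grip_width: -0.0
gripper_force: 0.0
```

Run:
```python
from h import *
a,_=grab('scene')
cv2.imwrite('pics/e.png',cv2.convertScaleAbs(cv2.resize(a[150:200,140:240],(800,400),interpolation=2),alpha=1.6)); print(r.get_obs()['tcp_pos'])
```

```text
[ 0.59053984 -0.26446311  0.08520424]
```

View pics/e.png

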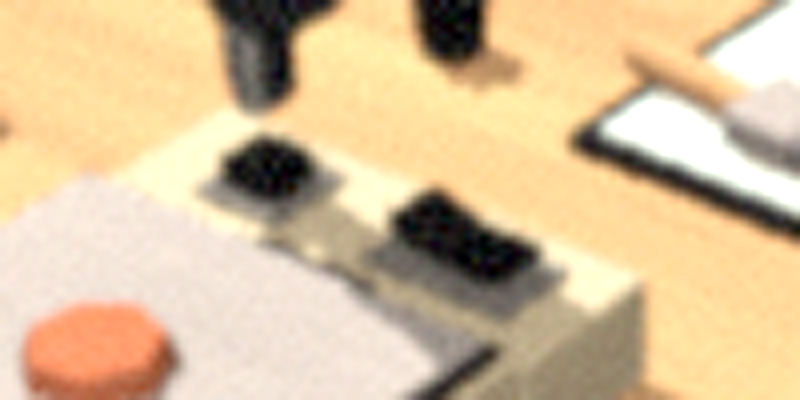

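The rocker has tipped: its right half is now raised at (430,210) and its left half is level. The fingers are above the square key at (265,165), so I'll push it in.

Emit:
servo_tool:
  commands:
    - [0, 0, 0, 2, 2, -10, 1]
    - [0, 0, 0, 2, 2, -16, 1]
    - [0, 0, 0, 2, 2, -20, 1]
    - [0, 0, 0, 2, 2, -24, 1]
    - [0, 0, 0, 2, 2, -26, 1]

```text
clock: 4.17
tcp_pos: [0.5937, -0.2596, 0.0592]
orientation: [-0.002, -3.141, -0.002]
contact_force: [0.8, 1.6, 4.6]
grip_width: -0.0001
gripper_force: 2.0
```

Emit:
servo_tool:
  commands:
    - [0, 0, 0, 0, 0, -2, 1]
    - [0, 0, 0, 0, 0, -2, 1]
    - [0, 0, 0, 0, 0, -2, 1]

```text
clock: 4.42
tcp_pos: [0.5937, -0.2597, 0.0589]
orientation: [0.003, 3.141, 0.003]
contact_force: [-3.4, 5.3, 12.3]
grip_width: 0.0
gripper_force: 5.9
```

Emit:
servo_tool:
  commands:
    - [0, 0, 0, 0, 0, 35, 1]
    - [0, 0, 0, 0, 0, 75, 1]
    - [0, 0, 0, 0, 40, 95, 1]
    - [0, 0, 0, -10, 80, 95, 1]
    - [0, 0, 0, -15, 120, 95, 1]

```text
clock: 4.83
tcp_pos: [0.5787, -0.1428, 0.1546]
orientation: [0.009, 3.138, -0.002]
contact_force: [0.4, 0.9, -0.9]
grip_width: -0.0003
gripper_force: 0.0
```

Emit:
servo_tool:
  commands:
    - [0, 0, 0, -40, 335, 0, 1]
    - [0, 0, 0, -40, 335, 0, 1]
    - [0, 0, 0, -40, 335, 0, 1]
    - [0, 0, 0, -40, 335, 0, 1]
    - [0, 0, 0, -40, 335, 0, 1]

```text
clock: 5.25
tcp_pos: [0.5531, 0.066, 0.1528]
orientation: [0.005, 3.141, -0.001]
contact_force: [0.3, 0.7, 0.0]
grip_width: -0.0002
gripper_force: 0.0
```

Run:
```python
from h import *
a,_=grab('scene')
cv2.imwrite('pics/f.png',cv2.convertScaleAbs(cv2.resize(a[150:200,140:240],(800,400),interpolation=2),alpha=1.6)); print(r.get_obs()['tcp_pos'])
```

```text
[0.55190796 0.07728516 0.15249926]
```

View pics/f.png

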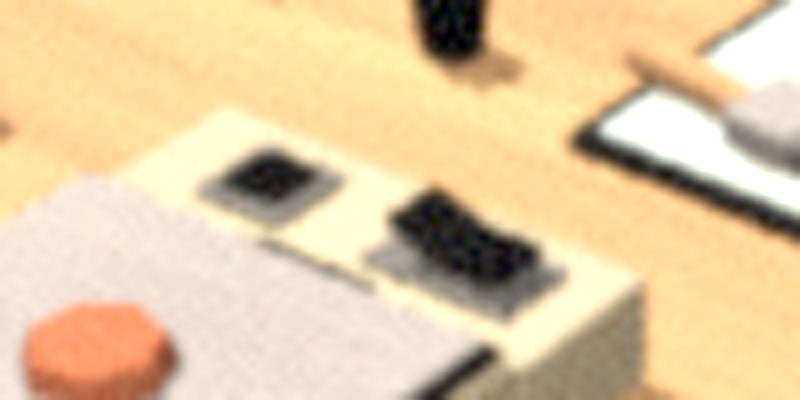

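The square key now sits low at (270,175), and the rocker is still on. On to the large round key.

Emit:
servo_tool:
  commands:
    - [0, 0, 0, -13, 119, 0, 1]
    - [0, 0, 0, -13, 119, 0, 1]
    - [0, 0, 0, -13, 119, 0, 1]
    - [0, 0, 0, -13, 119, -60, 1]
    - [0, 0, 0, -13, 119, -60, 1]

```text
clock: 5.72
tcp_pos: [0.5394, 0.1867, 0.0905]
orientation: [0.005, -3.141, -0.001]
contact_force: [-1.5, -0.9, -1.1]
grip_width: -0.0
gripper_force: 0.0
```

Emit:
servo_tool:
  commands:
    - [0, 0, 0, 0, 0, 0, 1]
    - [0, 0, 0, 0, 0, 0, 1]
    - [0, 0, 0, 0, 0, 0, 1]

```text
clock: 5.97
tcp_pos: [0.5418, 0.1829, 0.0939]
orientation: [0.007, 3.14, 0.0]
contact_force: [0.5, -0.2, 0.9]
grip_width: -0.0003
gripper_force: 0.0
```

Emit:
servo_tool:
  commands:
    - [0, 0, 0, -2, 12, 0, 1]
    - [0, 0, 0, -2, 12, -25, 1]
    - [0, 0, 0, -2, 12, -33, 1]
    - [0, 0, 0, -2, 12, -33, 1]
    - [0, 0, 0, -2, 12, -33, 1]

```text
clock: 6.38
tcp_pos: [0.5388, 0.1955, 0.0602]
orientation: [-0.005, -3.141, 0.0]
contact_force: [-0.4, -0.5, -0.2]
grip_width: -0.0
gripper_force: 0.0
```

Emit:
servo_tool:
  commands:
    - [0, 0, 0, 0, 0, -4, 1]
    - [0, 0, 0, 0, 0, -8, 1]
    - [0, 0, 0, 0, 0, -12, 1]
    - [0, 0, 0, 0, 0, -13, 1]
    - [0, 0, 0, 0, 0, -13, 1]

```text
clock: 6.8
tcp_pos: [0.5397, 0.1957, 0.0473]
orientation: [0.005, 3.14, 0.001]
contact_force: [0.5, -0.4, 5.3]
grip_width: 0.0001
gripper_force: 2.3
```

Emit:
servo_tool:
  commands:
    - [0, 0, 0, 0, 0, -2, 1]
    - [0, 0, 0, 0, 0, -2, 1]
    - [0, 0, 0, 0, 0, -2, 1]

```text
clock: 7.05
tcp_pos: [0.5397, 0.1958, 0.0469]
orientation: [0.005, 3.14, 0.002]
contact_force: [-3.4, -1.9, 18.7]
grip_width: -0.0001
gripper_force: 9.3
```

Emit:
servo_tool:
  commands:
    - [0, 0, 0, 0, 0, 20, 1]
    - [0, 0, 0, 0, 0, 60, 1]
    - [0, 0, 0, 0, 0, 100, 1]
    - [0, 0, 0, 0, 60, 140, 1]
    - [0, 0, 0, 0, 100, 150, 1]

```text
clock: 7.47
tcp_pos: [0.5408, 0.2665, 0.1875]
orientation: [0.015, 3.138, 0.001]
contact_force: [0.6, 1.4, -0.4]
grip_width: 0.0002
gripper_force: 0.0
```

Emit:
servo_tool:
  commands:
    - [0, 0, 0, -30, 100, 20, 1]
    - [0, 0, 0, -30, 100, 20, 1]
    - [0, 0, 0, -30, 100, 20, 1]
    - [0, 0, 0, -30, 100, 20, 1]
    - [0, 0, 0, -30, 100, 20, 1]

```text
clock: 7.88
tcp_pos: [0.5075, 0.3705, 0.2036]
orientation: [0.001, -3.141, -0.0]
contact_force: [0.7, -1.4, -0.5]
grip_width: -0.0005
gripper_force: 0.0
```

Run:
```python
from h import *
a,_=grab('scene')
cv2.imwrite('pics/g.png',cv2.convertScaleAbs(cv2.resize(a[140:250,140:360],(800,400),interpolation=2),alpha=1.6)); print(r.get_obs()['tcp_pos'])
```

```text
[0.50847606 0.36832113 0.20331945]
```

View pics/g.png

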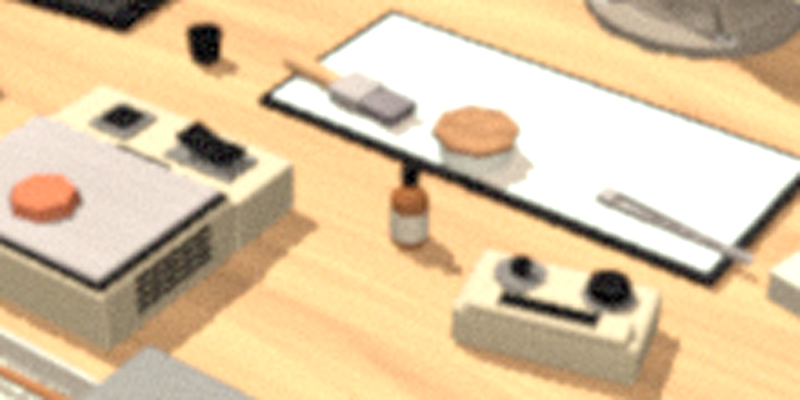

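The rocker is on at (215,145), the square key is in at (120,117) and the large round key is back up at (610,288). All the loose things are where they were.

```bash
python3 -c "
from bench import r
print(r.hand_in())"
```

```text
the job is handed in; nothing more can be done
None
```

I handed the job in at about 8 s: rocker tipped on, square key pushed in, larger round key pressed and back up, in that order, with the small key and loose things untouched in the last picture; no verdict was returned.

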